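# Tension two spokes in order round a fan guard

## Robot

A 7-joint arm with a two-finger parallel gripper is mounted at the origin on a cart in front of the work surface, level with it; the furniture and walls round the work are solid. World frame = base frame: x ahead of the robot, y to its left, z up, the work surface at z = 0. Lengths are in m, angles in rad, forces in N, time in s.
With the tool pointing down it reaches from about 0.425 to 1.025 m from the base axis. Payload 9.4 kg.
Tool frame: the origin (TCP) lies at the very end of the fingers, on their centre line; the grasp point (between the pads) lies 19 mm behind it; z points along the fingers, y is the line along which they close (so a half turn about z gives the same grasp; the last joint's range is limited). The gripper opens to 93 mm and grips with 3 to 60 N. Pads are 15 mm wide; open, the fingers measure 128 mm over their backs; the gripper's body (75 mm by 188 mm) begins 65 mm behind the grasp point.
Start: joints at [1.192, 0.599, -0.003, 1.599, 0.002, 0.943, -0.08], TCP at [0.215, -0.692, 0.219] pointing down, gripper open.
Joint ranges: [-2.57, 2.57], [-0.35, 1.97], [-1.29, 1.29], [0.11, 2.56], [-1.05, 4.19], [0.11, 1.86], [-2.63, 2.63]. Speed limits (rad/s): [2.22, 2.22, 3.01, 3.01, 3.14, 3.14, 3.14].

## Interface

Orientations are given as a unit quaternion [x, y, z, w].
In Python, from cell import bot gives the robot as it stands. Calls block until the motion is done:
- bot.reach(position, orientation): joint-space move of the TCP to a pose.
- bot.move_linear(position, orientation=None, speed=0.15): straight line of the TCP; orientation=None keeps the orientation; speed is the mean speed in m/s.
- bot.goto_joints(angles): joint-space move.
- bot.grip(opening, squeeze=None): opening from 0.0 (shut) to 1.0 (fully open); squeeze is the grip in N (None keeps the last); returns when the fingers have stopped.
- bot.sleep(seconds).
- bot.ik(position, orientation): joint angles nearest the present ones, or None.
- bot.observe(): the state.
- bot.grab_frame(name): name is "scene" or "top"; returns a dict with "img" (400x640x3 uint8, red, green, blue), "depth" (400x640 float32, m along the optical axis (not along the pixel's ray), 0 where there is no reading), "camera_matrix" (3x3 intrinsics, pixels), "extrinsics" (4x4, takes a point from world to camera coordinates). Camera axes: x right, y up, looking along -z (the intrinsics and any distortion apply to the point x, -y, -z); pixel columns grow to the right and rows downward; lengths in m; the calibration is good to about 2 mm. A picture is of the moment at which its call begins.
A pose or a line that the arm cannot do raises bot.IKError and nothing moves.
- bot.sign_off(): hands the job in; it is judged then, once.
Trained networks look in a picture, given as the dict that the camera call returned (one of the last four; its "shot" number tells which), for a name from the list of things; names that differ only in an ending like _2 or _b are one class to them, and where a whole thing is asked for, a point or a joint stands for the part that bears it (a point fixed in the world has none). Each returns a list of dicts, best first, with "p" (0 to 1); they miss things now and then, are a little off and sometimes report something else, mostly with a low value. They report only what shows in the picture. A call takes as long as a camera call.
- bot.find_in(picture, query): "bbox" ([left, top, right, bottom] in pixels, round what is visible of it).
- bot.regions_of(picture, query): "region" (400x640 bool, what is visible of it) and "bbox" ([left, top, right, bottom] in pixels, round what is visible of it).
The state is a dict: "clock": time; "joint_positions": joint angles; "dq": joint speeds; "joint_efforts": joint torques, N m; "ee_pos": TCP position; "tool_rot": TCP orientation; "ft_force": force on the tool from outside, world axes, zero at the start; "torque": the same for the moment, N m; "finger_gap": opening from 0.0 (shut) to 1.0 (fully open); "gripper_force": force on a finger pad.
Only numpy, scipy, OpenCV 4.12 (cv2) and the standard library are available. Lean on these libraries where they do the work, as an engineer would, in place of code of your own. Each camera call takes 0.05 s, during which the arm holds its last target. There are 200 camera calls.

## Task

The round spoked fan guard on the desk has three wing nipples standing on its rim, one at the end of each spoke. Begin with the red one, then go to the next one clockwise round the rim (seen from above): turn each by one quarter turn clockwise, so that its wing ends up along the rim, square across its spoke. Leave the third nipple as it is.

Things in the scene. Friction and masses are not known exactly. Their poses are not given: they have to be found in the camera images.
- guard: fan guard fixed to the desk: flat aluminium ring, 180 mm outside, 128 inside, top 20 mm above the desk; dark hub 40 mm wide, 22 high; three thin spokes. Origin: ring centre at desk height, z up. Wing nipples stand on the rim 77 mm from the centre: red nut_1 on the guard's own +x axis; black nut_2 120 degrees clockwise from it seen from above (at -120); black nut_3 at +120.
- nut_1 (a joint): the red wing nipple, turned first; upright wing 42 mm long, 11 thick, 32 to 64 mm above the desk, on an upright axis. Rad: 0 = wing along its spoke, grows clockwise from above, pi/2 = wing along the rim. Starts within 0.15 of 0; friction 0.06 N m holds it anywhere, end stops only at -1.7 and 3.3.
- nut_2 (a joint): the black wing nipple next clockwise round the rim from the red one, turned second; upright wing 42 mm long, 11 thick, 32 to 64 mm above the desk, on an upright axis. Rad: 0 = wing along its spoke, grows clockwise from above, pi/2 = wing along the rim. Starts within 0.15 of 0; friction 0.06 N m holds it anywhere, end stops only at -1.7 and 3.3.
- nut_3 (a joint): the other black wing nipple, to be left as it is; upright wing 42 mm long, 11 thick, 32 to 64 mm above the desk, on an upright axis. Rad: 0 = wing along its spoke, grows clockwise from above, pi/2 = wing along the rim. Starts within 0.15 of 0; friction 0.06 N m holds it anywhere, end stops only at -1.7 and 3.3.

How it is judged:
By the outcome, as a careful person would: the job done as asked, in the order asked, and still so for the second after the job is handed in, with the robot touching nothing.
It also fails if it takes over 45 s, if anything falls off the work surface, if the arm or the gripper's body presses on something with over 40 N, if the wrist force passes 120 N, or if a joint passes its speed limit or range.

## Working session

There is one attempt and no reset: what is moved stays moved. The work goes in short steps, each a Python script; the robot and the scene stay as the last script left them, time stands still between calls to the robot, and variables do not carry over. Pictures are saved under pics/ and viewed, at most 10 in all, crops included, and the job is handed in when it is done.

```bash
mkdir -p pics
cat > h.py <<'E'
import numpy as np, cv2
from cell import bot
def cloud(f):
    d=f["depth"].astype(float);K=f["camera_matrix"];T=np.linalg.inv(f["extrinsics"])
    v,u=np.mgrid[:d.shape[0],:d.shape[1]]
    P=np.stack([(u-K[0,2])/K[0,0]*d,-(v-K[1,2])/K[1,1]*d,-d],-1)
    W=P@T[:3,:3].T+T[:3,3]
    W[d==0]=np.nan
    return W
def save(f,n,box=None,s=1):
    im=f["img"][...,::-1]
    if box: im=im[box[1]:box[3],box[0]:box[2]]
    cv2.imwrite("pics/"+n,cv2.resize(im,None,fx=s,fy=s,interpolation=cv2.INTER_CUBIC))
E
python3 - <<'E'
from h import *
for n in("top","scene"):
    f=bot.grab_frame(n); save(f,n+"1.png"); W=cloud(f)
    for q in("guard","nut_1","nut_2"):
        for r in bot.regions_of(f,q):
            m=r["region"]; print(n,q,round(r["p"],2),np.array(r["bbox"]).round(),np.nanmedian(W[m],0).round(4),m.sum())
o=bot.observe();print(o["clock"],o["ee_pos"],o["tool_rot"],o["ft_force"])
E
```

```text
top guard 0.74 [292. 131. 383. 221.] [0.5987 0.0007 0.0198] 3867
top nut_1 0.67 [329. 203. 339. 222.] [0.52   0.0082 0.0625] 163
top nut_1 0.65 [294. 143. 310. 160.] [0.6379 0.0617 0.0617] 176
top nut_1 0.48 [362. 147. 383. 161.] [ 0.6254 -0.0724  0.0624] 169
top nut_2 0.67 [329. 203. 339. 222.] [0.52   0.0082 0.0625] 163
top nut_2 0.65 [294. 143. 310. 160.] [0.6379 0.0617 0.0617] 176
top nut_2 0.48 [362. 147. 383. 161.] [ 0.6254 -0.0724  0.0624] 169
scene guard 0.85 [279. 157. 374. 240.] [0.5896 0.0117 0.0198] 3482
scene nut_1 0.72 [337. 158. 347. 179.] [ 0.6205 -0.0645  0.0517] 171
scene nut_1 0.67 [279. 181. 302. 208.] [0.6393 0.0633 0.0464] 402
scene nut_2 0.72 [337. 158. 347. 179.] [ 0.6205 -0.0645  0.0517] 171
scene nut_2 0.67 [279. 181. 302. 208.] [0.6393 0.0633 0.0464] 402
0.4 [ 0.21550843 -0.69216951  0.21849174] [ 9.88631551e-01  1.50358392e-01 -4.07644730e-05 -8.92616724e-05] [-0.49202115  0.07081539 -0.13012691]
```

View pics/top1.png

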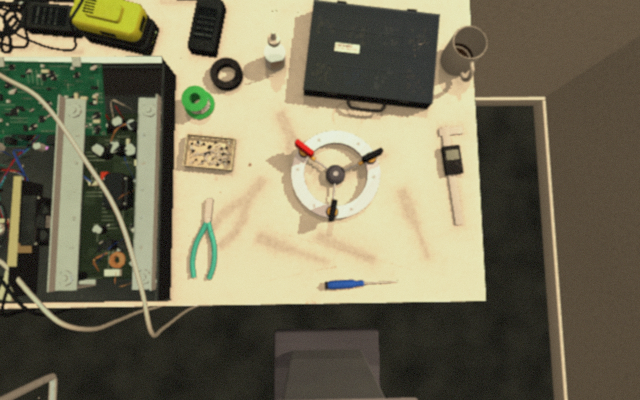

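View pics/scene1.png

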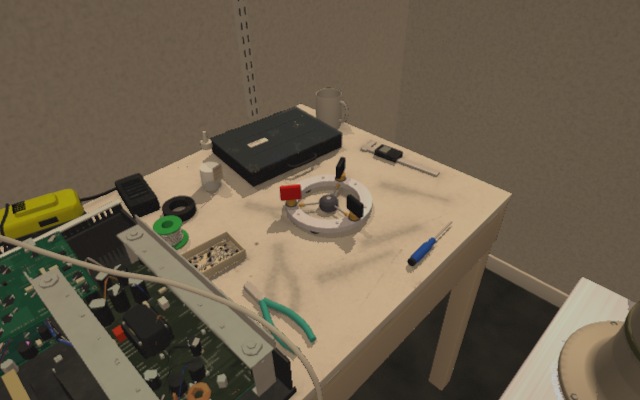

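The top view (up = +x, left = +y) shows red nut_1 at (302,150). The next one clockwise is nut_2 at (372,154), and nut_3 is at (333,211). The scene view agrees. Next I fit the guard pose and wing yaws, check surrounding heights, and plan IK.

```bash
cat >> h.py <<'E'
from scipy.optimize import least_squares
from scipy.spatial.transform import Rotation as R
def measure(n=3,guess=(0.596,0.0,0.975)):
    """guard (x,y,yaw) and the wing angles (task convention) from top pictures"""
    pts=[]
    for _ in range(n):
        W=cloud(bot.grab_frame("top")).reshape(-1,3); W=W[np.isfinite(W).all(1)]
        pts.append(W[np.hypot(W[:,0]-guess[0],W[:,1]-guess[1])<.115])
    W=np.vstack(pts); top=W[(W[:,2]>.056)&(W[:,2]<.07)]
    ang=lambda g,i:g[2]-i*2*np.pi/3
    pos=lambda g,i:np.array(g[:2])+.077*np.array([np.cos(ang(g,i)),np.sin(ang(g,i))])
    C=[];Y=[]
    for i in range(3):
        p=top[np.hypot(*(top[:,:2]-pos(guess,i)).T)<.035][:,:2].astype(np.float32)
        c,sz,a=cv2.minAreaRect(p*1000)
        u,s,vt=np.linalg.svd(p-p.mean(0),full_matrices=False)
        C.append((p.mean(0)+np.array(c)/1000)/2);Y.append(np.arctan2(vt[0,1],vt[0,0]))
    g=least_squares(lambda g:np.concatenate([pos(g,i)-C[i] for i in range(3)]),guess).x
    res=[(C[i]-pos(g,i))*1000 for i in range(3)]
    th=[(ang(g,i)-Y[i]+np.pi/4)%np.pi-np.pi/4 for i in range(3)]
    return g,[pos(g,i) for i in range(3)],[ang(g,i) for i in range(3)],th,np.round(res,1),W
def quat(wing_yaw,flip=0):
    """tool down, fingers closing square to the wing; tool x along wing_yaw"""
    return (R.from_euler('z',wing_yaw+flip*np.pi)*R.from_euler('x',np.pi)).as_quat()
E
python3 - <<'E'
from h import *
g,P,A,th,res,W=measure()
print("guard",g,"P",np.round(P,4),"A",np.round(A,3),"th",np.round(th,3),"res",res.tolist())
ring=W[(abs(W[:,2]-.02)<.003)][:,:2].astype(np.float32)
r=np.hypot(*(ring-g[:2]).T); k=ring[r>.06]
print("ring circle",cv2.minEnclosingCircle(k*1000))
W=cloud(bot.grab_frame("top")); 
m=(abs(W[...,0]-.6)<.25)&(abs(W[...,1])<.25)&(W[...,2]>.05)
n,l,s,c=cv2.connectedComponentsWithStats(m.astype(np.uint8))
for i in range(1,n):
    if s[i,4]>20:
        q=W[l==i]; print(q.min(0).round(3),q.max(0).round(3))
for i in(0,1):
    for f in(0,1):
        for d in(0,np.pi/2):
            q=bot.ik([*P[i],.034],quat(A[i]-th[i]*(d==0)-d,f)); print(i,f,round(d,1),None if q is None else np.round(q,2))
E
```

```text
guard [ 5.96546519e-01 -5.83431898e-04  9.37606978e-01] P [[ 0.6421  0.0615]
 [ 0.6275 -0.0711]
 [ 0.52    0.0078]] A [ 0.938 -1.157 -3.251] th [ 0.045 -0.04   0.088] res [[0.1, -0.1], [-0.2, 0.3], [0.2, -0.2]]
ring circle ((596.8637084960938, -0.7206332683563232), 89.74479675292969)
[0.825 0.104 0.051] [0.847 0.127 0.137]
[ 0.807 -0.25   0.05 ] [ 0.85  -0.225  0.09 ]
[0.834 0.126 0.05 ] [0.849 0.138 0.052]
[0.812 0.1   0.05 ] [0.822 0.128 0.061]
[0.626 0.043 0.051] [0.658 0.079 0.07 ]
[ 0.615 -0.09   0.05 ] [ 0.639 -0.051  0.067]
[0.499 0.    0.052] [0.541 0.016 0.067]
0 0 0 [-0.12  0.74 -0.1   1.91  0.14  0.5  -0.99]
0 0 1.6 [-0.35  0.75  0.26  1.93 -0.37  0.51 -2.04]
0 1 0 [ 0.45  1.02 -1.11  1.87  1.1   1.03  1.31]
0 1 1.6 [ 0.13  0.78 -0.5   1.89  0.62  0.62  0.18]
1 0 0 [-0.2   0.76  0.34  1.96 -0.5   0.51 -2.19]
1 0 1.6 [ 0.67  1.01 -1.11  1.9   1.11  1.01  1.02]
1 1 0 [ 0.28  0.75 -0.39  1.93  0.52  0.56 -0.01]
1 1 1.6 [ 0.04  0.72 -0.02  1.95  0.04  0.47 -1.17]
```

```bash
cat > turn.py <<'E'
from h import *
def yaw(): 
    x=R.from_quat(bot.observe()["tool_rot"]).as_matrix()[:,0]; return np.arctan2(x[1],x[0])
def turn(p,a,th):
    bot.grip(0.35,20)
    d=np.pi/2-th
    bot.reach([*p,.17],quat(a-np.pi/2,1))
    q=np.array(bot.observe()["joint_positions"]); q[6]+=d; bot.goto_joints(q)
    print("start yaw err",(yaw()-(a-th)+1)%np.pi-1, "q7",q[6])
    bot.move_linear([*p,.034],quat(a-th,1))
    bot.grip(0,20); o=bot.observe(); print("gap",o["finger_gap"],o["gripper_force"],np.round(o["ft_force"],1))
    q=np.array(o["joint_positions"])
    for s in np.linspace(0,1,4)[1:]:
        t=q.copy(); t[6]-=d*s; bot.goto_joints(t)
    bot.sleep(.2); o=bot.observe()
    print("end yaw err",(yaw()-(a-np.pi/2)+1)%np.pi-1,np.round(o["ft_force"],1),np.round(o["ee_pos"],4))
    bot.grip(0.35); e=bot.observe()["ee_pos"]; bot.move_linear([e[0],e[1],.17])
    print("clock",bot.observe()["clock"])
E
python3 - <<'E'
from turn import *
g,P,A,th,res,W=measure(1)
turn(P[0],A[0],th[0])
f=bot.grab_frame("top"); save(f,"t2.png",(220,80,460,260),3); save(bot.grab_frame("scene"),"s2.png",(220,110,440,270),3)
E
```

```text
start yaw err -0.0030656301879106174 q7 1.8257546994850544
gap 0.1171602297899835 19.990170300006866 [ 2.8 -3.6  3.2]
end yaw err 0.004056856067423453 [ 3.3 -4.6  1.4] [0.6433 0.0597 0.0347]
clock 11.1917
```

View pics/s2.png

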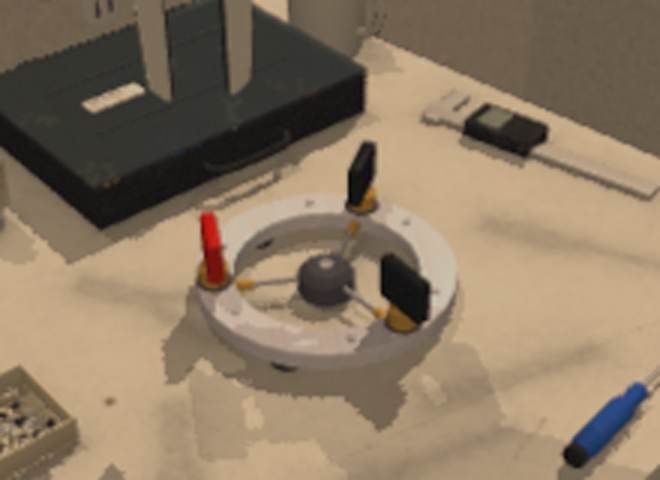

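The scene crop shows the red wing at (210,250) now standing along the rim, and the black wings at (360,175) and (405,290) unchanged. Now I turn nut_2.

Run:
```python
from turn import *
turn(np.array([.6275,-.0711]),-1.157,-0.04)
bot.reach([.45,-.35,.25],quat(-1.157-np.pi/2,1))
g,P,A,th,res,W=measure(3,(.5965,-.0006,.9376))
print(g,np.round(th,3),res.tolist(),bot.observe()["clock"])
save(bot.grab_frame("top"),"t3.png",(220,80,460,260),3)
```

```text
start yaw err 0.0015908870015737264 q7 0.4157063139228241
gap 0.1210328115869989 20.000343918800354 [-1.2  0.4  5.3]
end yaw err 0.0016332513710501928 [ 6.6 -2.7 -5.1] [ 0.6294 -0.072   0.0346]
clock 19.3833
[ 5.96488585e-01 -7.44667633e-04  9.38256252e-01] [1.569 1.588 0.088] [[-0.1, -0.4], [0.0, 0.3], [0.1, 0.0]] 20.8167
```

View pics/t3.png

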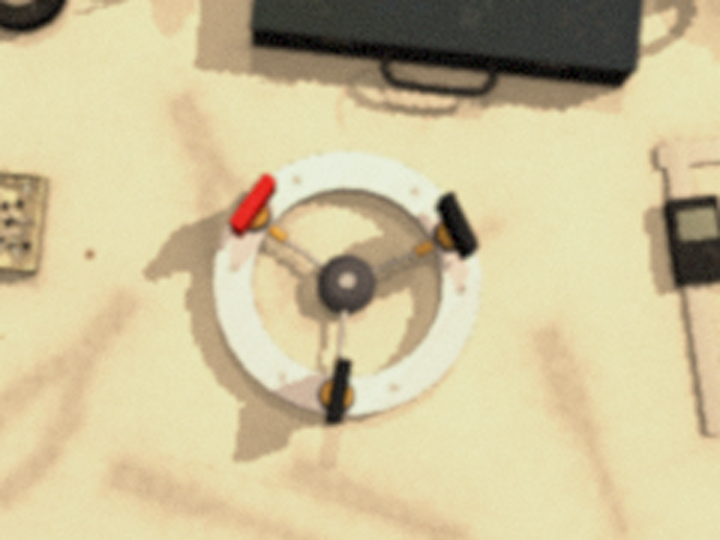

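The top crop shows the red wing (255,205) and nut_2's wing (457,225) both square across their spokes. Their measured angles are 1.569 and 1.588. The third (339,392) is unchanged at 0.088, and the arm is clear.

```bash
python3 -c "
from cell import bot
print(bot.sign_off())"
```

```text
the job is handed in; nothing more can be done
None
```

I turned the red nipple and then the next one clockwise a quarter turn each, to measured angles of 1.569 and 1.588 rad (target 1.571). The third stayed at 0.088 rad, and I handed the job in at about 21 s with the arm clear.

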